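# Index the coil carrier in its test fixture

## Task

Turn the round coil carrier on its spindle by pushing on the posts at its edge until the notch in its rim faces the locating bolt. Then slide the bolt by its knob into the notch until you feel it press firmly on the notch's floor, fully home, and let go. Work gently, never force the bolt or the carrier, keep the carrier flat on its seat, and leave the other things on the bench alone.

Things in the scene. Friction and masses are not known exactly. Their poses are not given: they have to be found in the camera images.
- fixture: Dark steel base plate fixed to the bench, 235 x 125 mm, 20 mm thick. Origin at bench level under the spindle's axis; x axis points from the spindle along the bolt's track towards the bolt's knob, z up. It reaches 65 mm behind the origin, 170 mm ahead, 62 mm to each side. Two aluminium rails, tops 32 mm above the bench, flank the bolt 65 to 140 mm from the spindle.
- spindle (a point): Centre of the flat top, 36 mm above the bench, of the fixture's fixed upright steel spindle, 17 mm thick; the carrier turns round it. Axes as the fixture's.
- coil: Round white coil carrier, 90 mm across, 10 mm thick, about 0.3 kg, lying loose on its seat round the spindle (2 mm play), underside 24 mm, top 34 mm above the bench, flat copper winding 1 mm high on it. Turns either way with light friction and stays as left. Origin at the centre of its underside; x axis points through its one notch, which starts 40 to 180 degrees from the bolt, to either side.
- notch (a point): Middle of the floor of the notch in the carrier's rim: 33 mm from the carrier's centre, 28.5 mm above the bench. The notch is 14 mm wide, with parallel sides and a flat floor, 11 to 12 mm deep, open to top and bottom. The bolt's tip ends up here; pressed, it may first shift the carrier by its play on the spindle. Axes as the carrier's.
- post (a point): Centre of the top of one of the three posts on the carrier (this one 180 degrees from the notch; the others 90 degrees to either side of the notch). Posts are white, upright, round, 8 mm thick, 16 mm tall (tops 50 mm above the bench), 37 mm from the carrier's centre. Push sideways on them to turn it.
- bolt: Steel bolt bar, 12 mm wide, 8 high, 55 long, sliding level towards the spindle; a nose 10 mm wide with half-round tip sticks out 15 to 20 mm ahead of it, set differently each time and locked (not measured). Origin at the bar's front face on its axis, 28.5 mm above the bench, 75 to 83 mm from the spindle's axis at the start; x axis points back to the knob. Slides stiffly (1 N), stays as left.
- bolt_grip (a point): Point on the axis of the bolt's upright black knob, 10 mm below its top, to push or pinch. The knob is round, 12 mm thick, 45 mm behind the bolt bar's front face, from 32 to 68 mm above the bench. Axes as the bolt's.
- spare1: Bare copper coil ring, 50 mm across, 6 mm thick, lying beside the fixture; leave it alone. Origin at its underside's centre.
- spare2: Another bare copper coil ring, 50 mm across, 6 mm thick, lying beside the fixture; leave it alone. Origin at its underside's centre.
- housing1: Open black lamp housing, 55 x 55 x 50 mm; leave it alone. Origin at its underside's centre.
- housing2: Second open black lamp housing, 55 x 55 x 50 mm; leave it alone. Origin at its underside's centre.
- driver: Screwdriver lying on the bench; leave it alone.
- pot: Amber jar with a white lid, 48 mm across, 55 mm tall; leave it alone. Origin at its underside's centre.
- tape: Roll of clear tape, 80 mm across, 20 mm high; leave it alone. Origin at its underside's centre.
Mind the look-alikes: they are no part of the job. Leave any purple or yellow look-alike of the coil alone.

How it is judged (in metres and radians):
On the way, in this order (a step that is already met when the one before it is completed fails the run):
1. the carrier's notch faces the bolt (middle of the notch within 4.5 mm of the bolt's line, on the bolt's side) (y of notch in the frame of fixture between -0.0045 and 0.0045 m and x of notch in the frame of fixture above 0.02 m), for 0.2 s.
2. the bolt presses on the carrier with more than 2.5 N, its nose deep in the notch (bar's front face less than 54.5 mm from the carrier's centre) (x of bolt in the frame of coil between 0.044 and 0.0545 m and y of bolt in the frame of coil between -0.0045 and 0.0045 m and contact force between bolt and coil above 2.5 N), for 0.1 s.
At the end, for the whole second after the job is handed in: The nose lies in the notch (bar's front face 44 to 54.5 mm from the carrier's centre along the notch's middle line, within 4.5 mm of that line); the carrier lies flat on its seat round the spindle (2.5 mm in height, 5 mm sideways, 0.04 rad); carrier and bolt are at rest and let go (x of bolt in the frame of coil between 0.044 and 0.0545 m and y of bolt in the frame of coil between -0.0045 and 0.0045 m and angle between coil's own z axis and vertical below 0.04 rad and z of coil in the frame of fixture below 0.0265 m and horizontal distance between coil and fixture below 0.005 m and linear speed of each of coil, bolt below 0.01 m/s); the robot touches nothing.
It fails at once if the bolt is forced against the carrier (more than 18 N) (contact force between bolt and coil above 18 N).
It fails at once if the carrier is pushed with more than 20 N (contact force between the fingers and coil above 20 N).
It fails at once if the carrier is lifted or tipped off its seat (8 mm, 0.2 rad) (z of coil in the frame of fixture above 0.032 m or angle between coil's own z axis and vertical above 0.2 rad).
It fails at once if a bystander is moved by more than 20 mm (distance of any of spare1, spare2, housing1, housing2, driver, pot, tape from where it was at the start of the episode above 0.02 m).
It also fails if it takes over 58 s, if anything falls off the work surface, if the arm or the gripper's body presses on something with over 40 N, if the wrist force passes 120 N, or if a joint passes its speed limit or range.

## Robot

A 6-joint arm with a two-finger parallel gripper is mounted at the origin on the work surface. World frame = base frame: x ahead of the robot, y to its left, z up, the work surface at z = 0. Lengths are in mm, angles in rad, forces in N, time in s.
With the tool pointing down it reaches from about 350 to 875 mm from the base axis. Payload 4.2 kg.
Tool frame: the origin (TCP) lies midway between the tips of the shut fingers; the grasp point (between the pads) lies 19 mm behind it; z points along the fingers, x is the direction in which the jaws open and shut, and the axes are right-handed (so a half turn about z gives the same grasp; the last joint's range is limited). The gripper opens to 85 mm and grips with 20 to 120 N. Pads are 22 mm wide; open, the fingers measure 114 mm over their backs; the gripper's body (76 mm by 85 mm) begins 54 mm behind the grasp point. The pads swing forward as they close: fully open they stand 13 mm farther back than shut.
Start: joints at [1.491, 0.385, 0.008, 0, -1.194, -0.259], TCP at [207.689, 589.461, 231.312] pointing down, gripper open.
Joint ranges: [-3.14, 3.14], [-1.21, 2.06], [-1.07, 1.41], [-3.16, 2.05], [-2.99, -0.16], [-3.1, 3.1]. Speed limits (rad/s): [2.79, 2.79, 3.14, 3.14, 3.14, 3.14].

## Interface

Orientations are given as a rotation vector (axis times angle).
In Python, from workcell import env gives the robot as it stands.
- The arm moves only by the shell command python3 -m jog 'ROWS'. ROWS is JSON, a list that holds one entry, the list of rows, each a list of 5 numbers: the finger opening in m, from 0 to 0.0854, then the shift along the tool's x, y, z in m, then the turn about the tool's z in rad. A call has 1 to 20 rows; each row shifts and turns the commanded pose from where the row before left it, along the tool's axes as they then stand; what a row does not reach is not made up. A row lasts 1/10 s, in which the tool goes at most 50 mm and 8.59 degrees, less where a joint would pass 70% of its speed; a pose out of reach is approached as far as the arm can. A call with a gripper value outside its range is refused whole. The fingers move at their own pace and stop on an object; the grip force is fixed at half the most. Time passes only in rows, so rows that do not move let the fingers close. It gives the time, the measured TCP pose, the force and the opening at its end, in the units of the state.
- env.get_state(): the state, without advancing time (a new reading comes with each control period).
- env.camera(name): name is "scene" or "top" or "wrist"; returns a dict with "img" (384x512x3 uint8, blue, green, red), "depth" (384x512 float32, mm along the optical axis (not along the pixel's ray), 0 where there is no reading), "fx", "fy", "cx", "cy" (pixels), "k1" (the pictures are not rectified: a ray, as slopes to the right and down, at radius r is drawn at 1 + k1 r^2 times it, then the intrinsics apply), "rvec" (rotation vector, rad) and "tvec" (3), from world to camera coordinates, as OpenCV has them; the wrist camera has in their place "tool_from_camera" (4x4, takes a point from camera to tool coordinates, whose origin is the TCP and whose axes are the tool frame's). Camera axes: x right, y down, z forward; pixel columns grow to the right and rows downward; lengths in mm; the calibration is good to about 2 mm. A picture is of the moment at which its call begins: read the wrist's pose just before it.
- env.close_job(): hands the job in, once; it reports no verdict.
The state is a dict: "time_s": time; "joint_positions": joint angles; "qvel": joint speeds; "joint_torque": joint torques, N m; "eef_pos": TCP position; "tcp_rot": TCP orientation; "force": force on the tool from outside, world axes, zero at the start; "torque": the same for the moment, N m; "gripper_width": finger opening in mm.
Only numpy, scipy, OpenCV 4.12 (cv2) and the standard library are available. Lean on these libraries where they do the work, as an engineer would, in place of code of your own. Each camera call takes 0.05 s, during which the arm holds its last target.

## Working session

There is one attempt and no reset: what is moved stays moved. The work goes in short steps, Python scripts to look and compute and a shell command to move; the robot and the scene stay as the last step left them, time stands still between calls to the robot, and variables do not carry over. Pictures are saved under pics/ and viewed, and the job is handed in when it is done.

```bash
ls; mkdir -p pics
python3 - <<'E'
from workcell import env
import cv2
print(env.get_state())
for n in ["scene","top","wrist"]:
    c=env.camera(n); cv2.imwrite(f"pics/{n}0.png",c["img"])
    print(n,{k:v for k,v in c.items() if k not in("img","depth")})
E
```

```text
pics
{'time_s': 0.0, 'joint_positions': array([ 1.49062902e+00,  3.85564991e-01,  6.59087711e-03, -4.91041920e-04,
       -1.19398955e+00, -2.58622975e-01]), 'qvel': array([ 2.50587435e-04,  5.69500876e-04,  9.45283406e-04, -5.35727918e-04,
       -2.37036212e-03,  7.61863636e-05]), 'joint_torque': array([ 4.06829940e-04, -3.92294955e+01,  1.88401258e+01,  4.18608114e+00,
       -4.53083689e-03, -4.25014434e-06]), 'eef_pos': array([207.49211524, 588.92108233, 230.2039948 ]), 'tcp_rot': array([ 1.81390351e+00, -2.56289362e+00,  2.15130863e-03]), 'force': array([-0.47267131, -0.27754054, -1.05775617]), 'torque': array([ 0.01061066,  0.04562122, -0.04555923]), 'gripper_width': 85.71885281574167}
scene {'fx': 387.2832556375117, 'fy': 387.2832556375117, 'cx': 254.1144429704504, 'cy': 195.94215804141174, 'k1': -0.09185245241280611, 'rvec': array([ 2.02826231,  1.40614186, -0.54936208]), 'tvec': array([-168.95760642, -291.51222975, 1354.99041374])}
top {'fx': 426.22528761921893, 'fy': 426.22528761921893, 'cx': 251.53225199109744, 'cy': 184.8933100557588, 'k1': -0.11179847770331611, 'rvec': array([ 2.17690549, -2.17173332,  0.08414867]), 'tvec': array([-7.80306474e-01,  5.04338860e+02,  1.43582445e+03])}
wrist {'fx': 316.41881595824304, 'fy': 316.41881595824304, 'cx': 251.542171144383, 'cy': 187.03185091527354, 'k1': 0.029727080304051055, 'tool_from_camera': array([[ 9.99999768e-01,  5.91643360e-04,  3.36408983e-04,
        -1.01206335e+00],
       [-6.62211229e-04,  9.59930158e-01,  2.80238566e-01,
        -7.07916561e+01],
       [-1.57127841e-04, -2.80238724e-01,  9.59930327e-01,
        -1.43111603e+02],
       [ 0.00000000e+00,  0.00000000e+00,  0.00000000e+00,
         1.00000000e+00]])}
```

View pics/scene0.png

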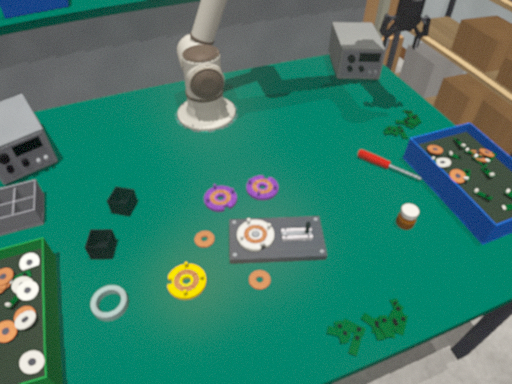

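View pics/top0.png

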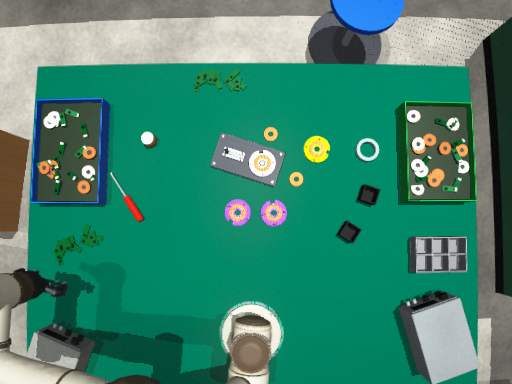

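View pics/wrist0.png

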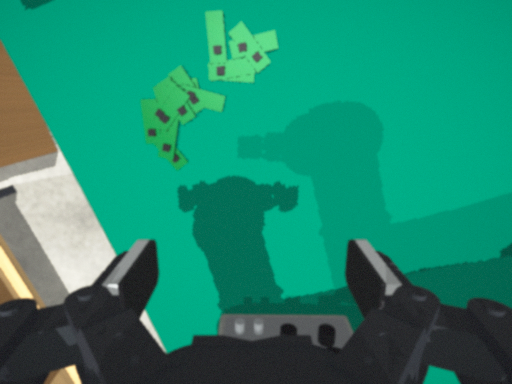

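The top view shows the fixture near (247,158), with the carrier at about (262,163) and the bolt to its left. Next I'll enlarge it.

```bash
cat > h.py <<'E'
import numpy as np, cv2
from scipy.spatial.transform import Rotation as R
from workcell import env
def pose():
    s=env.get_state(); T=np.eye(4); T[:3,:3]=R.from_rotvec(s["tcp_rot"]).as_matrix(); T[:3,3]=s["eef_pos"]; return s,T
def cam(name):
    s,T=pose(); c=env.camera(name)
    if name=="wrist": c["W"]=T@c["tool_from_camera"]
    else:
        M=np.eye(4); M[:3,:3]=cv2.Rodrigues(c["rvec"])[0]; M[:3,3]=c["tvec"]; c["W"]=np.linalg.inv(M)
    return c
def save(c,fn):
    np.savez(fn,**c)
def px2w(c,u,v,z):
    x,y=(u-c["cx"])/c["fx"],(v-c["cy"])/c["fy"]; a,b=x,y
    for _ in range(30):
        f=1+c["k1"]*(a*a+b*b); a,b=x/f,y/f
    d=c["W"][:3,:3]@np.array([a,b,1]); o=c["W"][:3,3]
    return o+d*(z-o[2])/d[2]
def w2px(c,p):
    q=np.linalg.inv(c["W"])@np.append(p,1); a,b=q[0]/q[2],q[1]/q[2]; f=1+c["k1"]*(a*a+b*b)
    return np.array([a*f*c["fx"]+c["cx"],b*f*c["fy"]+c["cy"]])
E
python3 - <<'E'
from h import *
c=cam("top")
im=c["img"][110:210,190:310]; cv2.imwrite("pics/top1.png",cv2.resize(im,None,fx=6,fy=6,interpolation=cv2.INTER_CUBIC)[:600,:720])
for p in [(262,163),(233,154),(217,133),(284,155),(278,186),(211,165)]: print(p,px2w(c,*p,20))
E
```

```text
(262, 163) [580.07951504 -35.3553115   20.        ]
(233, 154) [611.22394061  64.61241396  20.        ]
(217, 133) [684.87771504 120.70862898  20.        ]
(284, 155) [ 608.05241169 -111.14989746   20.        ]
(278, 186) [500.84838414 -90.14220931  20.        ]
(211, 165) [572.91388683 140.16850467  20.        ]
```

View pics/top1.png

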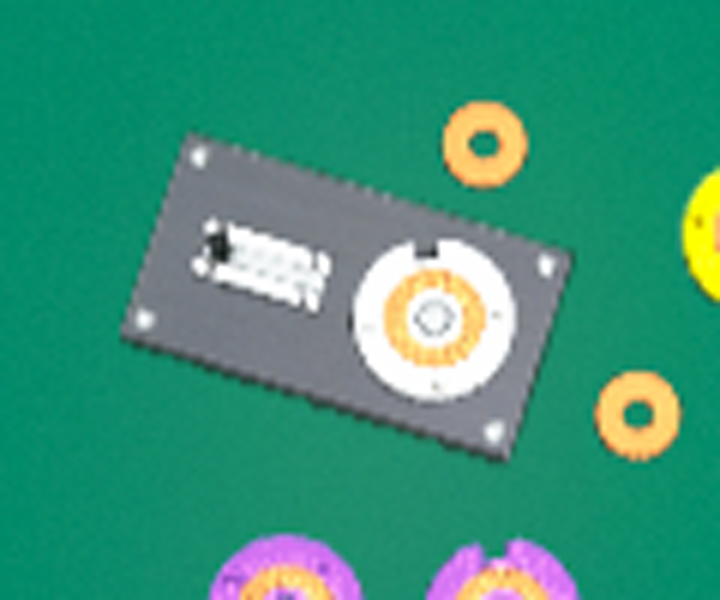

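The plate's corners in this enlarged crop are near (192,133), (573,250), (505,460) and (122,338). The spindle is at (435,318) and the notch at (427,250), so the carrier must turn about 66° counter-clockwise. I'll move above it for a close wrist look.

```bash
python3 -m jog '[[[0.085,0.0234,-0.0311,0.0044,0],[0.085,0.0234,-0.0311,0.0044,0],[0.085,0.0234,-0.0311,0.0044,0],[0.085,0.0234,-0.0311,0.0044,0],[0.085,0.0234,-0.0311,0.0044,0],[0.085,0.0234,-0.0311,0.0044,0],[0.085,0.0234,-0.0311,0.0044,0],[0.085,0.0234,-0.0311,0.0044,0],[0.085,0.0234,-0.0311,0.0044,0],[0.06,0.0234,-0.0311,0.0044,0],[0.06,0.0234,-0.0311,0.0044,0],[0.03,0.0234,-0.0311,0.0044,0],[0.016,0.0234,-0.0311,0.0044,0],[0.016,0.0234,-0.0311,0.0044,0],[0.016,0.0234,-0.0311,0.0044,0],[0.016,0.0234,-0.0311,0.0044,0],[0.016,0.0234,-0.0311,0.0044,0],[0.016,0.0234,-0.0311,0.0044,0]]]'
python3 -m jog '[[[0.016,0,0,0,0.139],[0.016,0,0,0,0.139],[0.016,0,0,0,0.139],[0.016,0,0,0,0.139],[0.016,0,0,0,0.139],[0.016,0,0,0,0.139],[0.016,0,0,0,0.139],[0.016,0,0,0,0.139],[0.016,0,0,0,0],[0.016,0,0,0,0]]]'
cat > look.py <<'E'
import sys; from h import *
n=sys.argv[1]; c=cam("wrist"); save(c,n+".npz"); cv2.imwrite(f"pics/{n}.png",cv2.resize(c["img"],(768,576),interpolation=cv2.INTER_CUBIC))
s,T=pose(); print(s["time_s"],s["eef_pos"],s["force"],s["gripper_width"],"xang",np.degrees(np.arctan2(T[1,0],T[0,0])),T[:3,2],s["joint_positions"].round(2))
E
python3 look.py w1
```

```text
time_s: 2.0
eef_pos: [596.3, 4.7, 151.8]
tcp_rot: [1.815, -2.564, -0.0]
force: [0.5, 1.2, 0.4]
gripper_width: 16.3
time_s: 3.0
eef_pos: [595.6, 6.1, 152.0]
tcp_rot: [0.193, -3.135, 0.0]
force: [0.7, 0.7, -0.3]
gripper_width: 16.1
3.05 [595.60913237   6.17926199 152.00533082] [-0.39047729  0.35156597 -0.16443735] 16.11396661886663 xang -172.98408156057937 [-2.36085283e-04 -2.65144257e-05 -9.99999972e-01] [ 0.28  0.4  -0.18 -0.   -0.99 -0.16]
```

View pics/w1.png

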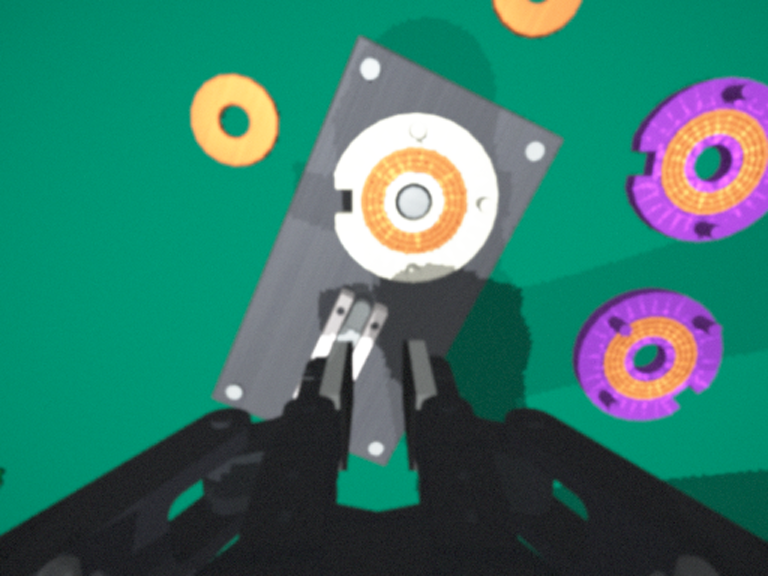

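The wrist view shows the spindle at (414,202), the notch at (345,201), the fixture corners at (360,37), (563,138), (213,398) and (386,465), and the posts at about (418,132), (484,204) and (412,268).

Run:
```python
from h import *
c=np.load("w1.npz")
P=lambda u,v,z: px2w(c,(u+.5)/1.5-.5,(v+.5)/1.5-.5,z)
a,b,d,e=[P(*p,20)[:2] for p in [(360,37),(563,138),(213,398),(386,465)]]
print(a,b,d,e)
for v in (d-a,e-b): print(np.linalg.norm(v),np.degrees(np.arctan2(v[1],v[0])))
v=(d-a+e-b); th=np.arctan2(v[1],v[0]); ux=np.array([np.cos(th),np.sin(th)])
mid=(a+b+d+e)/4; print("origin from corners",mid-ux*52.5,np.degrees(th))
s=P(414,202,36); print("spindle",s)
for p,z in [((345,192),34),((345,212),34),((351,201),26)]:
    q=P(*p,z); print(q,np.degrees(np.arctan2(*(q-s)[1::-1])))
for z in(34,50):
  for p in [(418,132),(484,204),(412,268)]:
    q=P(*p,z); print(z,q,np.linalg.norm((q-s)[:2]),np.degrees(np.arctan2(*(q-s)[1::-1])))
im=cv2.resize(c["img"][70:200,210:345],None,fx=5.5,fy=4.6*5.5/4.6,interpolation=cv2.INTER_CUBIC)
cv2.imwrite("pics/w1c.png",cv2.resize(c["img"][70:180,215:345],None,fx=5.4,fy=5.4,interpolation=cv2.INTER_CUBIC))
```

```text
[ 619.71032852 -114.1097687 ] [502.89846494 -77.79367447] [690.1663587  107.57703601] [572.6351388  144.43191614]
232.61361002525317 72.36881293164872
232.9107485846661 72.57760674629526
origin from corners [580.54216659 -35.03639393] 72.47327647432718
spindle [580.78332479 -34.98911802  36.        ]
[618.54468821 -35.49143872  34.        ] -0.7621324043255262
[617.42398497 -24.71599911  34.        ] 15.662159427783443
[615.11256332 -30.09277119  26.        ] 8.117294812948304
34 [583.80947467 -70.97520725  34.        ] 36.11310290407864 -85.19318029937128
34 [542.52200896 -38.34340794  34.        ] 38.40806620878242 -174.9898076120084
34 [576.33291766   2.22271917  34.        ] 37.47701896522567 96.81998415894803
50 [585.07574727 -70.50458093  50.        ] 35.77391502931617 -83.10861907470182
50 [546.31858364 -39.87262124  50.        ] 34.809007257968865 -171.93512699917667
50 [578.05739101  -1.79258897  50.        ] 33.308261073415295 94.6943121576304
```

View pics/w1c.png

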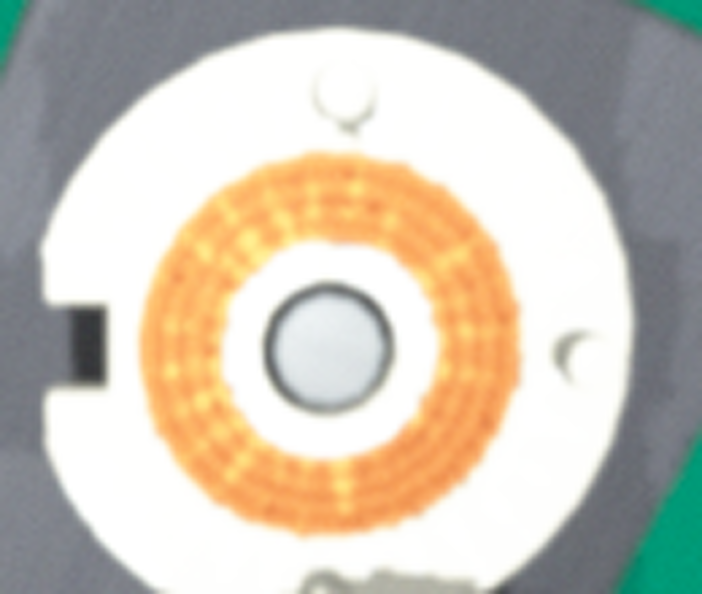

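Measured: the spindle is at (580.7,-35.0), the track runs at 72.5°, and the notch is at about 7.3°. The -83° post is at about (585.2,-71.7). I'll move to straddle that post loosely, stopping above it first to look.

```bash
python3 -m jog '[[[0.018,0.005,-0.019,0.01,0],[0.018,0.005,-0.019,0.02,0],[0.018,0.005,-0.019,0.02,0],[0.018,0.0048,-0.019,0.02,0],[0.018,0,0,0.018,0],[0.018,0,0,0,0],[0.018,0,0,0,0]]]'
python3 look.py w2
```

```text
time_s: 3.75
eef_pos: [585.4, -71.7, 64.3]
tcp_rot: [0.191, -3.136, 0.001]
force: [0.1, 0.1, 0.7]
gripper_width: 18.0
3.8 [585.99900832 -71.39246365  65.0356491 ] [-0.10121941 -0.66815329  0.25141711] 18.10293929204083 xang -173.03620214046654 [ 1.66614121e-03 -1.37376753e-04 -9.99998603e-01] [ 0.15  0.49 -0.28  0.   -0.79 -0.03]
```

View pics/w2.png

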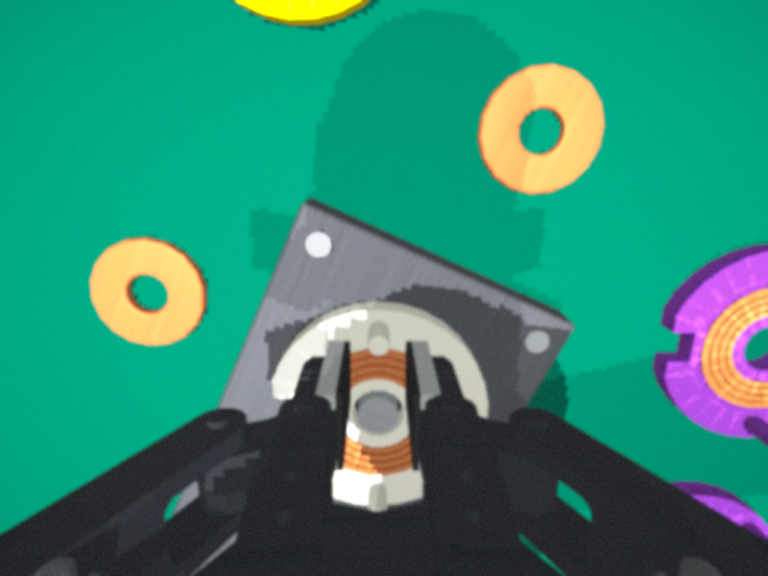

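The post at (378,338) sits midway between the fingers, so I'll descend and then sweep along the arc.

```bash
python3 -m jog '[[[0.018,0,0,0.006,0],[0.018,0,0,0.006,0],[0.018,0,0,0.006,0],[0.018,0,0,0.006,0],[0.018,0,0,0,0],[0.018,0,0,0,0]]]'
python3 -m jog '[[[0.018,-0.00222,0.00007,0,-0.06],[0.018,-0.00222,0.00007,0,-0.06],[0.018,-0.00222,0.00007,0,-0.06],[0.018,-0.00222,0.00007,0,-0.06],[0.018,-0.00222,0.00007,0,-0.06]]]'
```

```text
time_s: 4.4
eef_pos: [585.1, -71.7, 39.8]
tcp_rot: [0.189, -3.135, 0.0]
force: [-0.4, 0.5, 0.3]
gripper_width: 18.1
time_s: 4.9
eef_pos: [595.0, -68.9, 40.3]
tcp_rot: [0.658, -3.07, -0.0]
force: [-1.2, 0.1, 0.6]
gripper_width: 18.3
```

```bash
python3 -m jog '[[[0.018,-0.00222,0.00007,0,-0.06],[0.018,-0.00222,0.00007,0,-0.06],[0.018,-0.00222,0.00007,0,-0.06],[0.018,-0.00222,0.00007,0,-0.06],[0.018,-0.00222,0.00007,0,-0.06],[0.018,-0.00222,0.00007,0,-0.06],[0.018,-0.00222,0.00007,0,-0.06],[0.018,-0.00222,0.00007,0,-0.06],[0.018,-0.00222,0.00007,0,-0.06],[0.018,-0.00222,0.00007,0,-0.06],[0.018,-0.00222,0.00007,0,-0.06],[0.018,-0.00222,0.00007,0,-0.06],[0.018,0,0,0,0]]]'
python3 look.py w3
python3 - <<'E'
from h import *
c=cam("top"); cv2.imwrite("pics/top3.png",cv2.resize(c["img"][110:210,190:310],None,fx=6,fy=6,interpolation=cv2.INTER_CUBIC))
E
```

```text
time_s: 6.2
eef_pos: [613.8, -50.5, 40.2]
tcp_rot: [1.695, -2.644, -0.001]
force: [-1.1, -1.3, 0.9]
gripper_width: 18.0
6.25 [613.83618793 -50.49852681  40.138686  ] [-1.8020822  -1.08199638  0.0166826 ] 17.936276281042712 xang -114.75746642635734 [-9.65188674e-04 -1.70971983e-04 -9.99999520e-01] [ 0.18  0.56 -0.24 -0.   -0.78  0.96]
```

View pics/w3.png

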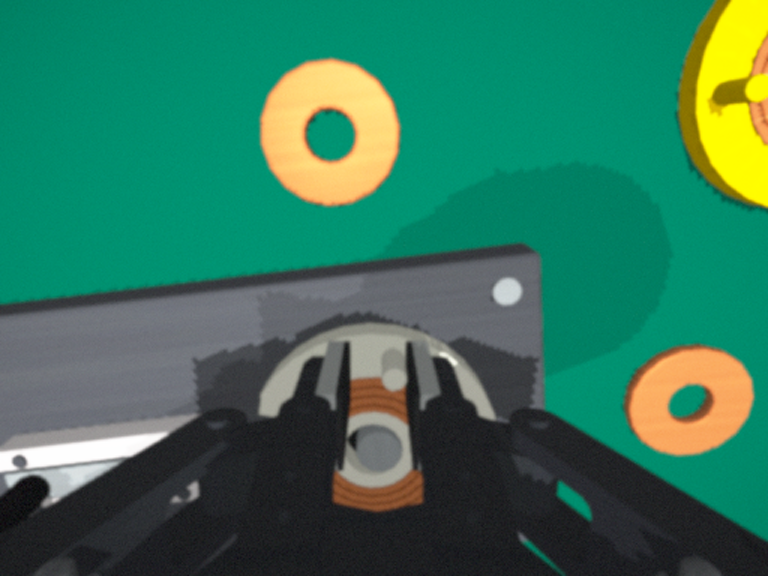

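View pics/top3.png

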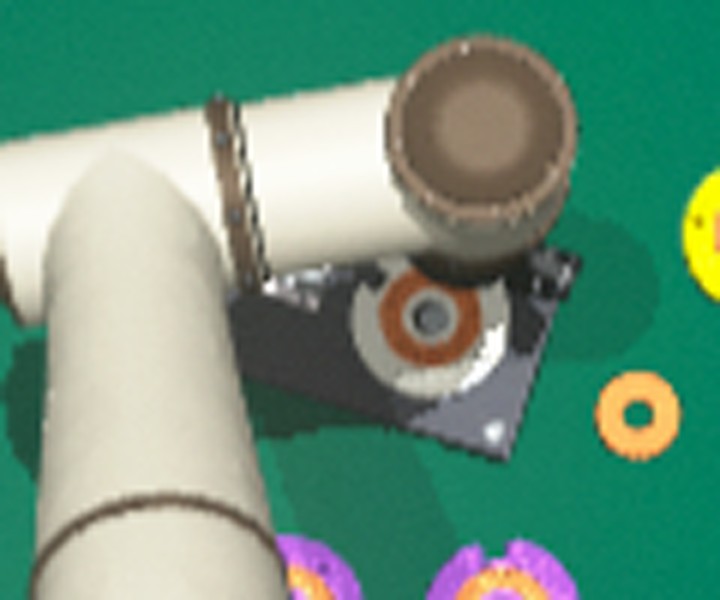

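```bash
python3 -m jog '[[[0.018,-0.00185,0.00005,0,-0.05],[0.018,-0.00185,0.00005,0,-0.05],[0.018,-0.00185,0.00005,0,-0.05],[0.018,-0.00185,0.00005,0,-0.05],[0.018,-0.00185,0.00005,0,-0.05],[0.018,0,0,0,0],[0.018,0,0,0,0],[0.018,0.002,0,0,0],[0.018,0,0,0,0]]]'
python3 - <<'E'
from h import *
s,T=pose();print(np.degrees(np.arctan2(T[1,0],T[0,0])), T[:3,:2], s["joint_positions"])
E
```

```text
time_s: 7.2
eef_pos: [617.2, -43.5, 40.3]
tcp_rot: [-2.01, 2.413, -0.001]
force: [0.3, 0.5, 0.3]
gripper_width: 17.8
-100.40136384456575 [[-1.80542535e-01 -9.83566222e-01]
 [-9.83567050e-01  1.80543046e-01]
 [-5.00738345e-04 -1.30200576e-03]] [ 1.90784500e-01  5.62576447e-01 -2.30105979e-01  1.02913462e-05
 -7.76718943e-01  1.19846612e+00]
```

```bash
python3 -m jog '[[[0.018,0,0,-0.008,0],[0.018,0,0,-0.012,0],[0.018,0,0,-0.02,0],[0.018,-0.014,0.03,-0.03,0],[0.018,-0.014,0.03,-0.03,0],[0.018,-0.014,0.027,-0.01,0],[0.018,0,0,0,0],[0.018,0,0,0,0]]]'
python3 look.py w4
```

```text
time_s: 8.0
eef_pos: [539.1, 14.0, 151.8]
tcp_rot: [-2.011, 2.409, -0.002]
force: [-0.3, -0.5, -0.8]
gripper_width: 17.7
8.05 [539.19869431  13.59589151 150.98580753] [-0.05054192  0.53134734 -0.74500024] 18.217860677123852 xang -100.33776974010497 [ 1.79599031e-03  4.29343993e-04 -9.99998295e-01] [ 0.33  0.31 -0.32  0.   -0.94  1.06]
```

View pics/w4.png

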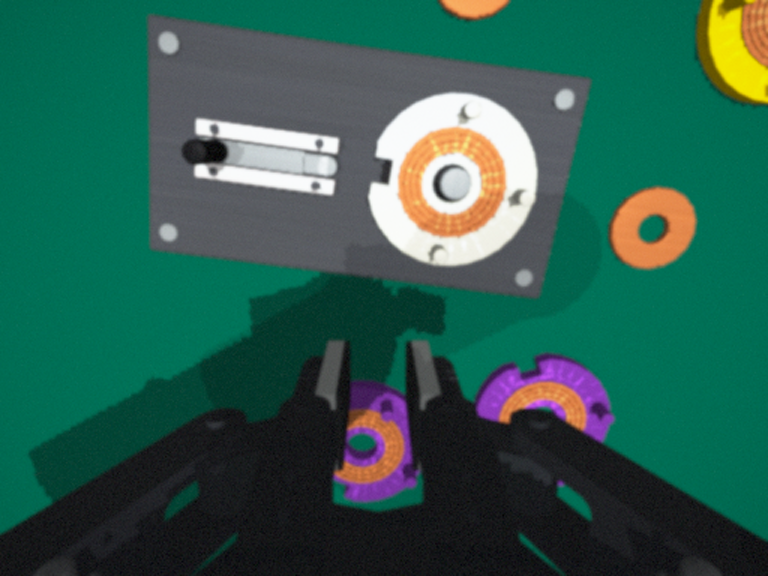

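This view shows everything: the notch at about (384,171), the bolt tip near (335,164), and the knob's top near (193,151).

Run:
```python
from h import *
c=np.load("w4.npz")
cv2.imwrite("pics/w4c.png",cv2.resize(c["img"][55:185,205:365],None,fx=4.6,fy=4.6,interpolation=cv2.INTER_CUBIC))
```

```text
(no output)
```

View pics/w4c.png

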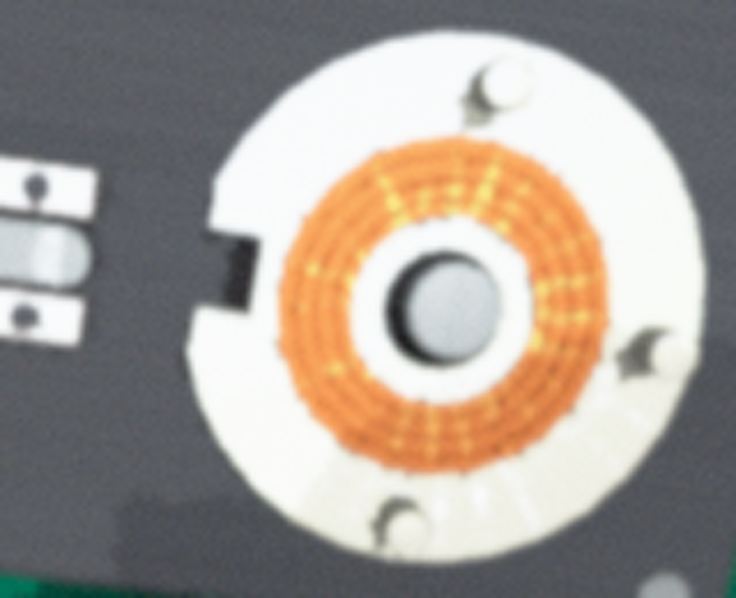

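Run:
```python
from h import *
c=np.load("w4.npz")
P=lambda u,v,z: px2w(c,205+(u+.5)/4.6-.5,55+(v+.5)/4.6-.5,z)[:2]
Q=lambda u,v,z: px2w(c,(u+.5)/1.5-.5,(v+.5)/1.5-.5,z)[:2]
s=P(455,306,36); w=P(444,304,35)
v=Q(148,15,20)-Q(590,77,20)+Q(149,248,20)-Q(540,298,20); th=np.arctan2(v[1],v[0])
print("spindle",s,"winding",w,"track",np.degrees(th))
M=np.array([[np.cos(th),np.sin(th)],[-np.sin(th),np.cos(th)]])
F=lambda p:(M@(p-s)).round(1)
for n,p,z in [("fl",(254,274),34),("fu",(260,238),34),("fd",(248,311),34),("mu",(212,232),34),("md",(192,306),34),("tip",(92,257),28.5),("r1",(95,220),32),("r2",(85,300),32),("r1b",(0,207),32),("r2b",(0,290),32),("post",(507,82),50),("post3",(412,524),50),("post2",(672,352),50),("wind",(444,304),35)]:
    print(n,F(P(*p,z)))
for p,z in [((191,151),68),((216,152),34)]: print("knob",Q(*p,z),F(Q(*p,z)))
for p in [(148,15),(590,77),(149,248),(540,298)]: print(F(Q(*p,20)))
```

```text
spindle [581.78716466 -34.93606575] winding [582.36930365 -33.23370176] track 72.38695197730802
fl [35.4 -0.8]
fu [35.2 -7. ]
fd [35.6  5.6]
mu [43.6 -6.9]
md [45.5  6. ]
tip [64.3  0.3]
r1 [64.1 -6.2]
r2 [64.4  7.6]
r1b [80.7 -6.2]
r2b [79.5  7.8]
post [  0.3 -35.9]
post3 [ 3.3 36.4]
post2 [-34.6   2.1]
wind [ 1.8 -0. ]
knob [620.34607535  87.446514  ] [128.3   0.3]
knob [619.35210832  87.42929719] [128.    1.2]
[168.6 -61. ]
[-63.7 -61.7]
[169.6  61.9]
[-65.5  62.6]
```

The notch is about 2.5° short of the bolt's line, so I'll go back to the post and push it another 1.7 mm or so.

```bash
python3 -m jog '[[[0.018,0.014,-0.027,0.01,0],[0.018,0.014,-0.03,0.03,0],[0.018,0.014,-0.03,0.03,0],[0.018,0,0,0.016,0],[0.018,0,0,0,0],[0.018,0,0,0,0],[0.018,0,0,0,0]]]'
```

```text
time_s: 8.75
eef_pos: [617.4, -43.4, 65.3]
tcp_rot: [-2.011, 2.411, -0.002]
force: [1.0, -0.9, -0.5]
gripper_width: 17.9
```

```bash
python3 -m jog '[[[0.018,0,0,0.008,0],[0.018,0,0,0.008,0],[0.018,0,0,0.008,0],[0.018,0,0,0,0],[0.018,-0.0012,0,0,-0.01],[0.018,-0.001,0,0,-0.01],[0.018,-0.001,0,0,-0.01],[0.018,-0.0006,0,0,-0.01],[0.018,0,0,0,0],[0.018,0,0,0,0]]]'
python3 -m jog '[[[0.018,0.003,0,0,0],[0.018,0,0,0,0],[0.018,0,0,-0.008,0],[0.018,0,0,-0.012,0],[0.018,0,0,-0.02,0],[0.018,-0.014,0.03,-0.03,0],[0.018,-0.014,0.03,-0.03,0],[0.018,-0.014,0.027,-0.01,0],[0,0,0,0,0],[0,0,0,0,0],[0,0,0,0,0]]]'
python3 look.py w5;  python3 - <<'E'
from h import *
c=np.load("w5.npz")
cv2.imwrite("pics/w5c.png",cv2.resize(c["img"][55:185,205:365],None,fx=4.6,fy=4.6,interpolation=cv2.INTER_CUBIC))
E
```

```text
time_s: 9.75
eef_pos: [617.3, -39.8, 40.2]
tcp_rot: [2.06, -2.372, 0.0]
force: [0.9, -1.5, -0.9]
gripper_width: 17.9
time_s: 10.85
eef_pos: [537.2, 10.9, 150.3]
tcp_rot: [-2.059, 2.372, -0.001]
force: [0.7, 0.1, -0.5]
gripper_width: -0.2
10.9 [537.13463117  10.73200047 149.887688  ] [-0.09638122 -1.45962027  0.02647354] 0.11569427296780652 xang -98.10008452392394 [-2.58680443e-04 -1.96660720e-04 -9.99999947e-01] [ 0.32  0.31 -0.32  0.   -0.94  1.11]
```

View pics/w5c.png

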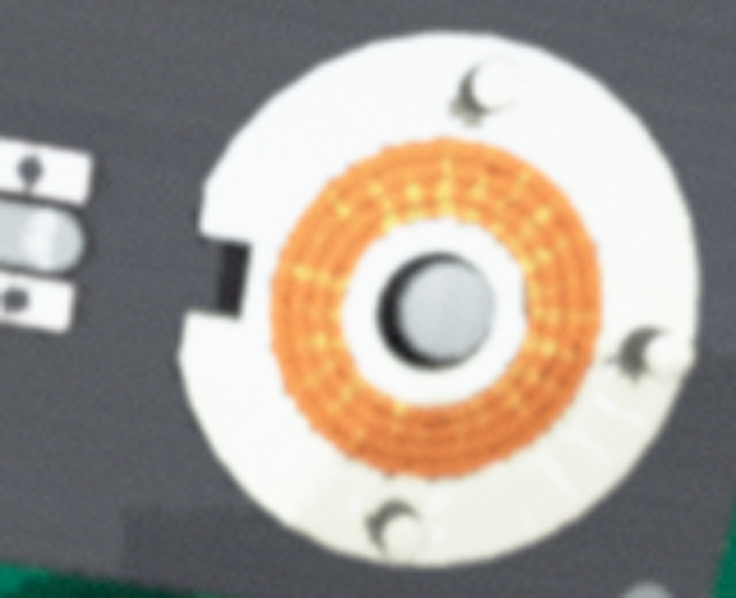

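View pics/w5.png

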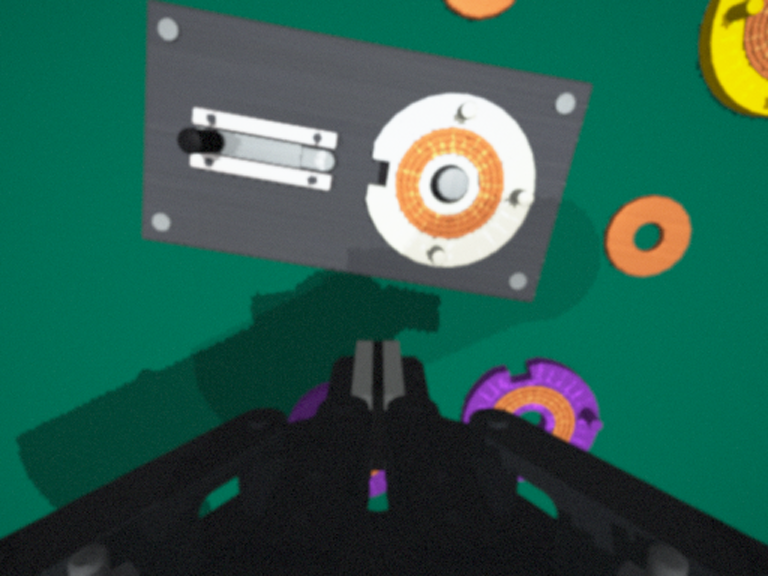

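Run:
```python
from h import *
c=np.load("w5.npz")
P=lambda u,v,z: px2w(c,205+(u+.5)/4.6-.5,55+(v+.5)/4.6-.5,z)[:2]
Q=lambda u,v,z: px2w(c,(u+.5)/1.5-.5,(v+.5)/1.5-.5,z)[:2]
s=P(446,308,36)
v=Q(149,1,20)-Q(592,85,20)+Q(143,238,20)-Q(534,301,20); th=np.radians(72.45)
print("spindle",s,"track",np.degrees(np.arctan2(v[1],v[0])))
M=np.array([[np.cos(th),np.sin(th)],[-np.sin(th),np.cos(th)]])
F=lambda p:(M@(p-s)).round(1)
for n,p,z in [("fu",(248,242),34),("fd",(239,318),34),("mu",(203,234),34),("md",(186,312),34),("tip",(84,240),28.5),("r1",(90,202),32),("r2",(75,285),32),("post",(497,84),50),("post3",(404,529),50),("post2",(671,351),50),("wind",(437,309),35)]:
    print(n,F(P(*p,z)))
for p,z in [((188,140),68)]: print("knob",Q(*p,z),F(Q(*p,z)))
for p in [(149,1),(592,85),(143,238),(534,301)]: print(F(Q(*p,20)))
s_,T=pose(); k=np.array([580.9,-35])+M[0]*127; print("knob pred",k, "behind", np.array([580.9,-35])+M[0]*(127+30))
```

```text
spindle [581.55624363 -34.6274115 ] track 72.38966538896605
fu [35.7 -5.2]
fd [35.1  7.7]
mu [43.6 -5.2]
md [44.4  8.3]
tip [64.1 -0.6]
r1 [63.7 -7.2]
r2 [64.3  7.1]
post [  1.7 -35.7]
post3 [ 1.6 36.8]
post2 [-35.7   0. ]
wind [1.3 0.5]
knob [620.19061771  86.83677427] [127.5  -0.2]
[167.8 -61.2]
[-64.7 -60.7]
[168.2  61.8]
[-65.9  61.8]
knob pred [619.19532091  86.08867988] behind [628.24145971 114.69230505]
```

The carrier is now within about 0° of the line, with the notch centre about 1 mm off, inside the 2 mm clearance. The knob is at about (619.7,86.6). I'll go behind it with shut fingers.

```bash
python3 -m jog '[[[0,0,0,0,0.082],[0,0,0,0,0.082],[0,-0.0318,-0.0139,0,0],[0,-0.0318,-0.0139,0,0],[0,-0.0318,-0.0139,0.01,0],[0,-0.0318,-0.0139,0.03,0],[0,0,0,0.03,0],[0,0,0,0.02,0],[0,0,0,0.014,0],[0,0,0,0,0],[0,0,0,0,0],[0,0,0,0,0]]]'
python3 look.py w6
```

```text
time_s: 12.1
eef_pos: [629.0, 115.8, 47.6]
tcp_rot: [-1.857, 2.531, -0.001]
force: [0.5, -0.8, 0.2]
gripper_width: -0.0
12.15 [628.88136608 115.84804594  47.71858633] [-0.45943095 -0.18715439 -1.27683988] 0.37908674329711095 xang -107.469081328251 [ 2.79122088e-03  9.91595781e-04 -9.99995613e-01] [ 0.43  0.58 -0.17  0.   -0.82  0.83]
```

View pics/w6.png

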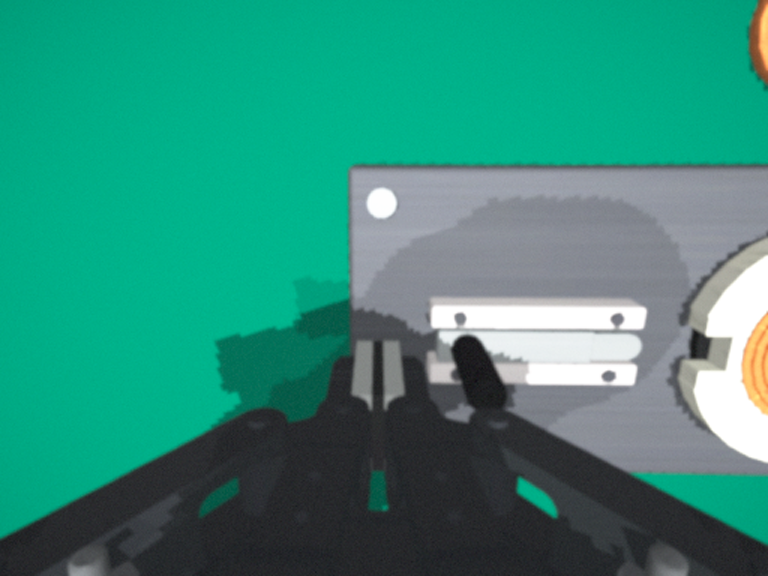

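The tool is aligned with the track, and the knob lies to the right of the shut fingertips. The notch (rows 333 to 367) is in line with the bolt (row 346). I'll approach the knob.

```bash
python3 -m jog '[[[0,0.003,0,0,0],[0,0.003,0,0,0],[0,0.003,0,0,0],[0,0.002,0,0,0],[0,0.002,0,0,0],[0,0.002,0,0,0],[0,0.002,0,0,0],[0,0,0,0,0]]]'
python3 -m jog '[[[0,0.001,0,0,0],[0,0.001,0,0,0],[0,0.001,0,0,0],[0,0.001,0,0,0],[0,0,0,0,0]]]'
python3 look.py w7
```

```text
time_s: 12.95
eef_pos: [622.8, 99.4, 46.2]
tcp_rot: [-1.858, 2.533, -0.0]
force: [-0.3, 0.1, 0.5]
gripper_width: 0.3
time_s: 13.45
eef_pos: [621.6, 95.6, 46.1]
tcp_rot: [1.858, -2.533, 0.0]
force: [0.3, 1.3, 1.4]
gripper_width: 0.3
13.5 [621.58373     95.56126484  46.11859534] [ 0.12525801  0.35788489 -0.08699459] 0.12344602589168686 xang -107.46709257974345 [-8.03510398e-06 -1.12011555e-04 -9.99999994e-01] [ 0.41  0.57 -0.2   0.   -0.8   0.86]
```

View pics/w7.png

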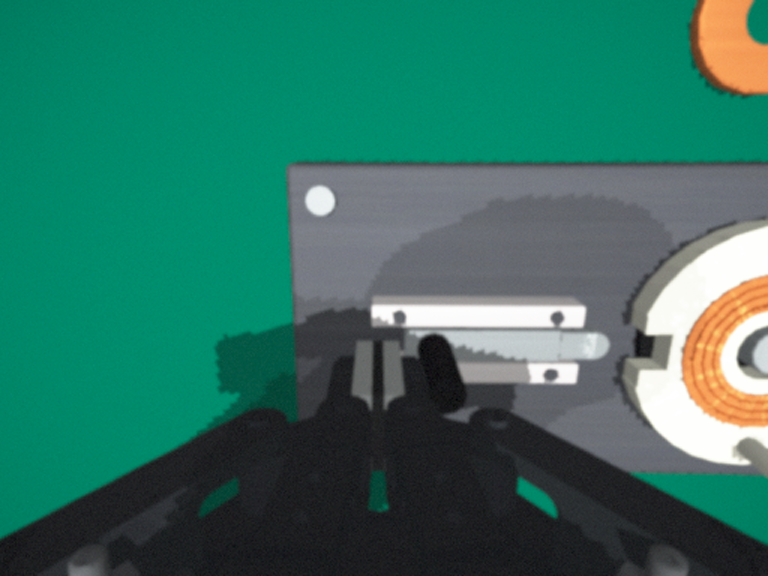

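The bolt is already moving: its tip is at (609,346), with about 20 mm left to the notch floor. I'll push on in small steps and watch the force.

```bash
python3 -m jog '[[[0,0.0012,0,0,0],[0,0.0012,0,0,0],[0,0.0012,0,0,0],[0,0.0012,0,0,0],[0,0.0012,0,0,0],[0,0.0012,0,0,0],[0,0,0,0,0]]]'
python3 look.py w8
```

```text
time_s: 14.2
eef_pos: [619.3, 88.6, 46.1]
tcp_rot: [1.858, -2.533, 0.0]
force: [-0.3, 0.0, 1.0]
gripper_width: -0.0
14.25 [619.28100617  88.59562453  46.05027333] [ 0.59642015 -0.42202515 -0.158632  ] 0.41251482534908024 xang -107.47406300837189 [-3.27392675e-04 -2.20930339e-04 -9.99999922e-01] [ 0.4   0.56 -0.21  0.   -0.8   0.87]
```

View pics/w8.png

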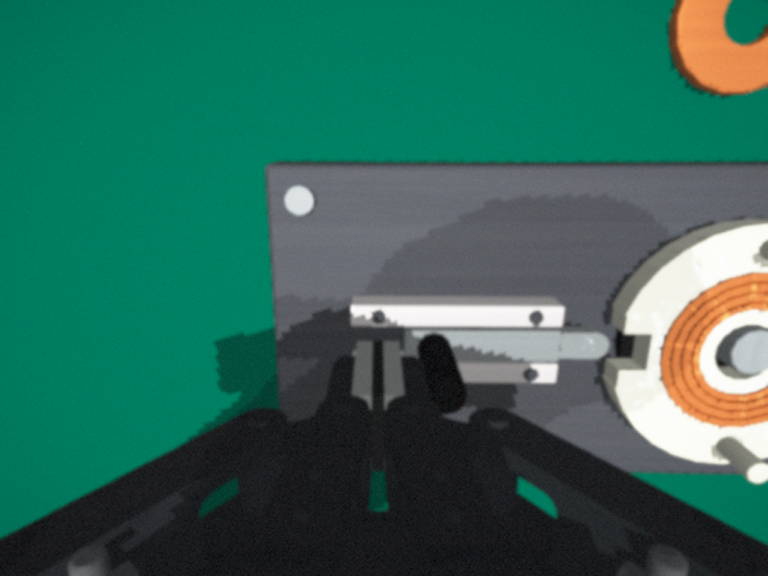

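The tip is entering the notch mouth, with about 12 mm left to the floor.

```bash
python3 -m jog '[[[0,0.001,0,0,0],[0,0.001,0,0,0],[0,0.001,0,0,0],[0,0.001,0,0,0],[0,0,0,0,0]]]'
python3 -m jog '[[[0,0.001,0,0,0],[0,0.001,0,0,0],[0,0.001,0,0,0],[0,0.001,0,0,0],[0,0,0,0,0]]]'
python3 look.py w9
```

```text
time_s: 14.75
eef_pos: [618.1, 84.8, 46.1]
tcp_rot: [1.858, -2.533, -0.0]
force: [0.5, 1.2, -0.0]
gripper_width: 0.1
time_s: 15.25
eef_pos: [616.9, 81.0, 46.1]
tcp_rot: [1.858, -2.533, -0.0]
force: [0.4, 1.5, -0.5]
gripper_width: -0.0
15.3 [616.90077821  81.02897068  46.08734167] [0.39304083 1.10937526 0.34092108] -0.4243092325642436 xang -107.46860836430636 [-2.39708434e-04 -1.65220484e-04 -9.99999958e-01] [ 0.39  0.56 -0.22  0.   -0.8   0.88]
```

View pics/w9.png

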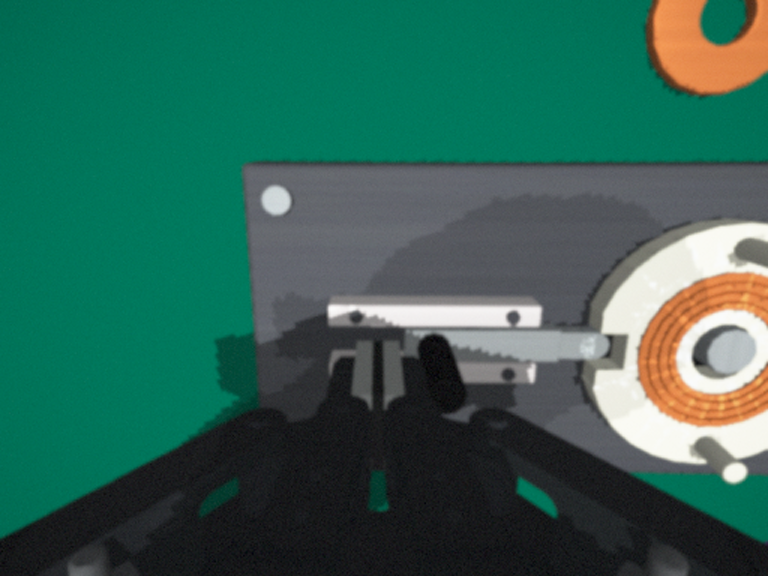

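The nose is well inside the notch. From here I'll use smaller steps.

```bash
for i in 1; do python3 -m jog '[[[0,0.0005,0,0,0],[0,0.0005,0,0,0],[0,0.0005,0,0,0],[0,0.0005,0,0,0],[0,0,0,0,0]]]'; done
python3 -m jog '[[[0,0.0005,0,0,0],[0,0.0005,0,0,0],[0,0,0,0,0]]]'
python3 -m jog '[[[0,0.0005,0,0,0],[0,0.0005,0,0,0],[0,0,0,0,0]]]'
```

```text
time_s: 15.8
eef_pos: [616.3, 79.2, 46.1]
tcp_rot: [1.858, -2.533, -0.0]
force: [0.2, 1.7, -0.1]
gripper_width: -0.1
time_s: 16.1
eef_pos: [616.0, 78.2, 46.1]
tcp_rot: [1.858, -2.533, -0.0]
force: [-0.3, 0.3, 0.7]
gripper_width: -0.0
time_s: 16.4
eef_pos: [615.7, 77.3, 46.1]
tcp_rot: [1.858, -2.533, -0.0]
force: [-0.0, 1.6, 0.3]
gripper_width: -0.2
```

```bash
python3 -m jog '[[[0,0.0005,0,0,0],[0,0.0005,0,0,0],[0,0,0,0,0]]]'
python3 look.py w10;python3 - <<'E'
from h import *
c=np.load("w10.npz")
cv2.imwrite("pics/w10c.png",cv2.resize(c["img"][170:310,260:440],None,fx=4.2,fy=4.2,interpolation=cv2.INTER_CUBIC))
E
```

```text
time_s: 16.7
eef_pos: [615.5, 76.3, 46.1]
tcp_rot: [1.858, -2.533, -0.0]
force: [0.2, 0.6, -0.0]
gripper_width: -0.5
16.75 [615.43979252  76.32967756  46.09183869] [0.62685215 0.77391926 0.38478819] -0.10077764554562504 xang -107.46616633435075 [-1.75185930e-04 -8.92100681e-05 -9.99999981e-01] [ 0.38  0.56 -0.22  0.   -0.79  0.88]
```

View pics/w10c.png

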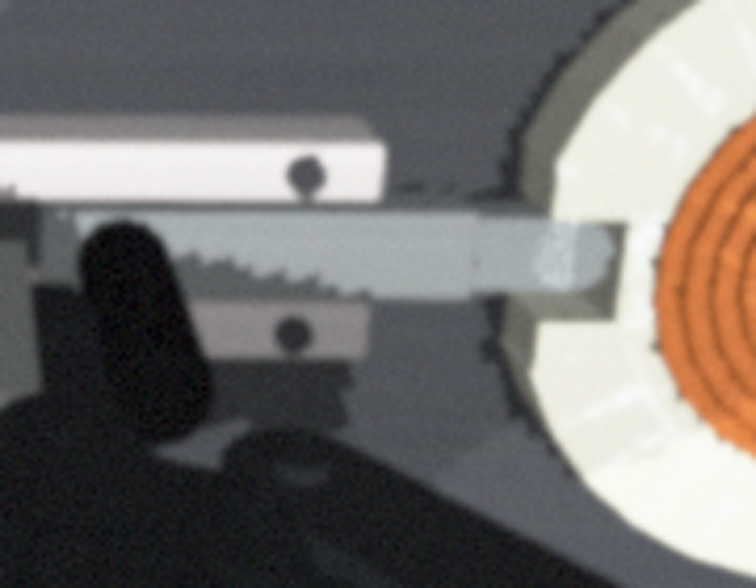

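The nose is nearly at the floor: tip at 612, floor edge at about 620 in this crop.

```bash
python3 -m jog '[[[0,0.0004,0,0,0],[0,0.0004,0,0,0],[0,0,0,0,0]]]'
python3 -m jog '[[[0,0.0004,0,0,0],[0,0.0004,0,0,0],[0,0,0,0,0]]]'
python3 -m jog '[[[0,0.0003,0,0,0],[0,0.0003,0,0,0],[0,0,0,0,0]]]'
```

```text
time_s: 17.05
eef_pos: [615.4, 76.0, 46.1]
tcp_rot: [-1.858, 2.532, 0.0]
force: [-0.5, 2.8, -0.1]
gripper_width: -0.1
time_s: 17.35
eef_pos: [615.1, 75.1, 46.1]
tcp_rot: [-1.858, 2.533, 0.0]
force: [-0.3, 4.0, -0.2]
gripper_width: -0.1
time_s: 17.65
eef_pos: [614.8, 74.3, 46.1]
tcp_rot: [1.858, -2.533, -0.0]
force: [-0.1, 3.6, -0.1]
gripper_width: 0.2
```

The carrier is now being shifted through its play, at 3 to 4 N. I'll continue until it firms up.

```bash
python3 -m jog '[[[0,0.0003,0,0,0],[0,0.0003,0,0,0],[0,0,0,0,0]]]'
python3 -m jog '[[[0,0.0003,0,0,0],[0,0.0002,0,0,0],[0,0,0,0,0]]]'
python3 look.py w11;python3 - <<'E'
from h import *
c=np.load("w11.npz")
cv2.imwrite("pics/w11c.png",cv2.resize(c["img"][170:310,260:440],None,fx=4.2,fy=4.2,interpolation=cv2.INTER_CUBIC))
E
```

```text
time_s: 17.95
eef_pos: [614.6, 73.7, 46.1]
tcp_rot: [1.858, -2.533, -0.0]
force: [-0.1, 3.0, 0.6]
gripper_width: -0.2
time_s: 18.25
eef_pos: [614.5, 73.2, 46.1]
tcp_rot: [1.858, -2.533, 0.0]
force: [0.2, 3.3, -0.5]
gripper_width: 0.0
18.3 [614.49341599  73.23194056  46.13608642] [-0.06037063  2.48125229  0.85088899] -0.05620962789412128 xang -107.46399463500994 [-6.56653864e-05 -7.13660994e-05 -9.99999995e-01] [ 0.38  0.56 -0.22  0.   -0.79  0.89]
```

View pics/w11c.png

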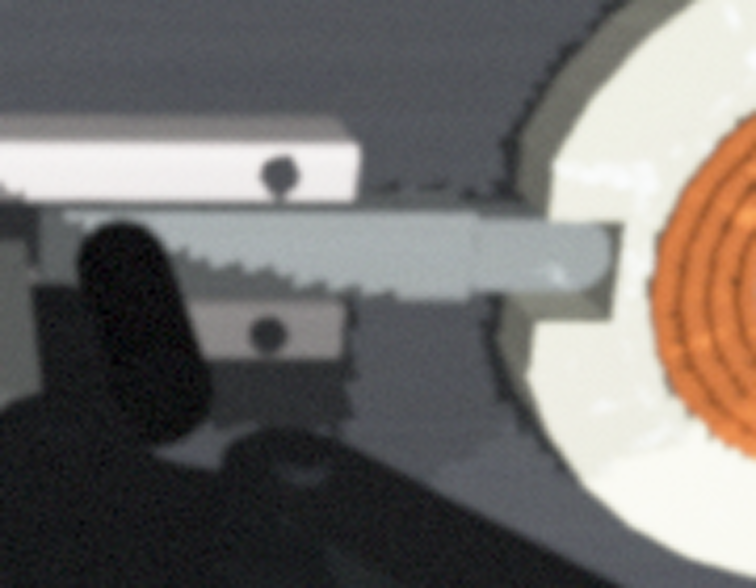

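```bash
python3 -m jog '[[[0,0.0003,0,0,0],[0,0.0002,0,0,0],[0,0,0,0,0]]]'
python3 -m jog '[[[0,0.0003,0,0,0],[0,0.0002,0,0,0],[0,0,0,0,0]]]'
```

```text
time_s: 18.6
eef_pos: [614.4, 72.8, 46.1]
tcp_rot: [1.858, -2.533, -0.0]
force: [0.4, 3.0, -0.1]
gripper_width: 0.5
time_s: 18.9
eef_pos: [614.2, 72.3, 46.1]
tcp_rot: [1.858, -2.533, -0.0]
force: [-1.2, 2.3, -0.4]
gripper_width: -0.2
```

```bash
python3 -m jog '[[[0,0.0003,0,0,0],[0,0.0002,0,0,0],[0,0,0,0,0]]]'
python3 -m jog '[[[0,0.0003,0,0,0],[0,0.0002,0,0,0],[0,0,0,0,0]]]'
python3 look.py w12
```

```text
time_s: 19.2
eef_pos: [614.2, 72.1, 46.1]
tcp_rot: [-1.858, 2.532, 0.0]
force: [0.6, 4.6, -0.7]
gripper_width: -0.2
time_s: 19.5
eef_pos: [614.2, 72.0, 46.2]
tcp_rot: [-1.858, 2.532, 0.0]
force: [-0.8, 6.5, -1.3]
gripper_width: 0.2
19.55 [614.20630294  72.01840747  46.17480024] [-0.55642257  6.19827765 -0.95793889] 0.15051964153819947 xang -107.45216825501863 [ 8.43811053e-04  7.83933860e-04 -9.99999337e-01] [ 0.38  0.55 -0.23 -0.   -0.79  0.89]
```

View pics/w12.png

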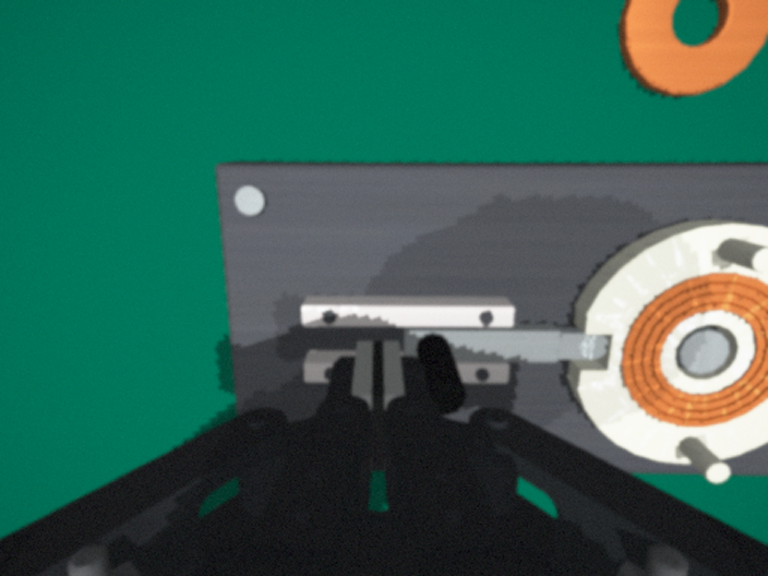

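It has stopped firmly, with the force at 6.5 N and rising while the tip stays still. One more small step, then hold.

```bash
python3 -m jog '[[[0,0.0003,0,0,0],[0,0,0,0,0],[0,0,0,0,0],[0,0,0,0,0]]]'
python3 -m jog '[[[0,0.0002,0,0,0],[0,0,0,0,0],[0,0,0,0,0],[0,0,0,0,0]]]'
```

```text
time_s: 19.95
eef_pos: [614.2, 72.0, 46.2]
tcp_rot: [-1.858, 2.532, 0.0]
force: [-0.2, 5.8, -0.3]
gripper_width: 0.1
time_s: 20.35
eef_pos: [614.2, 71.9, 46.2]
tcp_rot: [-1.858, 2.531, 0.0]
force: [-0.3, 6.9, -0.5]
gripper_width: -0.2
```

```bash
python3 -m jog '[[[0,0.0003,0,0,0],[0,0.0002,0,0,0],[0,0,0,0,0],[0,0,0,0,0],[0,0,0,0,0]]]'
```

```text
time_s: 20.85
eef_pos: [614.2, 71.8, 46.2]
tcp_rot: [-1.857, 2.531, 0.001]
force: [-0.5, 8.2, -0.7]
gripper_width: 0.0
```

Firm at about 8.5 N with no more travel. I'll back off along the track, lift, and look from above.

```bash
python3 -m jog '[[[0,-0.001,0,0,0],[0,-0.002,0,0,0],[0,-0.005,0,0,0],[0,-0.008,0,0,0],[0,0,0,-0.02,0],[0,0,0,-0.03,0],[0,0,0,-0.03,0],[0,0.025,0.02,-0.025,0],[0,0.025,0.02,0,0],[0,0.02,0.02,0,0],[0,0,0,0,0],[0,0,0,0,0]]]'
python3 look.py w13;python3 - <<'E'
from h import *
c=np.load("w13.npz")
cv2.imwrite("pics/w13c.png",cv2.resize(c["img"][50:190,200:370],None,fx=4.2,fy=4.2,interpolation=cv2.INTER_CUBIC))
E
```

```text
time_s: 22.05
eef_pos: [540.4, 36.7, 151.7]
tcp_rot: [-1.858, 2.532, -0.001]
force: [-0.3, 0.4, 1.0]
gripper_width: -0.3
22.1 [540.97569031  37.06398925 151.51979528] [ 0.22815984 -0.10523832 -0.31119066] 0.06965615169803532 xang -107.45273951412523 [ 1.18570700e-03 -1.50841490e-04 -9.99999286e-01] [ 0.37  0.32 -0.31  0.   -0.94  0.9 ]
```

View pics/w13.png

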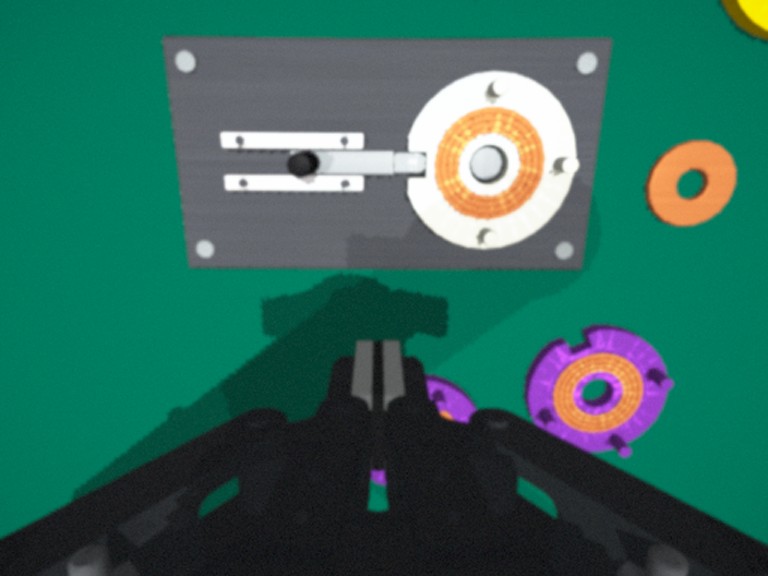

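View pics/w13c.png

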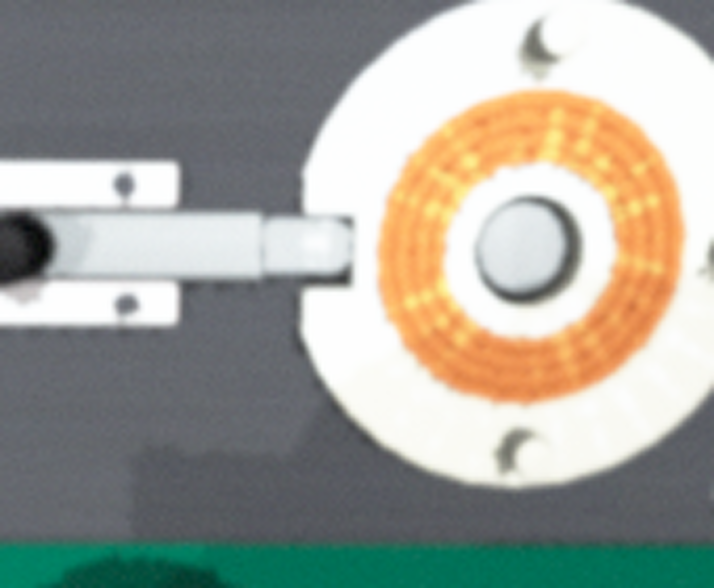

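Run:
```python
from h import *
c=np.load("w13.npz")
P=lambda u,v,z: px2w(c,200+(u+.5)/4.2-.5,50+(v+.5)/4.2-.5,z)[:2]
a=np.radians(72.45);M=np.array([[np.cos(a),np.sin(a)],[-np.sin(a),np.cos(a)]])
w=P(531,246,35)
for n,p,z in [("bar",(262,246),32.5),("barU",(262,213),32.5),("barD",(262,279),32.5),("tip",(352,247),28.5),("floor",(353,250),34),("notchU",(345,214),34),("notchD",(345,285),34),("spindle",(526,250),36)]: print(n,(M@(P(*p,z)-w)).round(1))
```

```text
bar [50.8  0.1]
barU [50.9 -6. ]
barD [50.8  6.3]
tip [33.2  0.4]
floor [33.5  0.8]
notchU [35.3 -5.8]
notchD [34.9  7.3]
spindle [1.1 0.7]
```

The bar's front is 50.8 mm from the carrier's centre and the tip is at 33.2 mm, on the floor. Everything is within limits and the robot is clear, so I'll hand in.

```bash
python3 -c "
from workcell import env
print(env.close_job()); print(env.get_state()['time_s'])"
```

```text
the job is handed in; nothing more can be done
None
the job is handed in; nothing more can be done
```

The bolt is home in the carrier's notch and let go. I handed the job in at about 22 s of the 58 s; no verdict was reported.

- **Turning the carrier:** I turned it about 65° counter-clockwise by one post, held loosely between the fingers. The first look showed it about 2.5° short, so I went back for a small second push. Forces read about 1–2 N.
- **Sliding the bolt:** I pushed the knob with shut fingers. The carrier shifted through its play at 3–4 N, then stopped dead. I held the bolt against the floor at about 8 N, then backed off and lifted clear.
- **Last checks:** In the final wrist picture, the bar's front is about 50.8 mm from the carrier's centre (limit 44–54.5 mm). The tip is at about 33.2 mm, on the notch floor. The carrier looks flat on its seat, and the bystanders in view look undisturbed. I took no final scene or top picture to check the rest.
- **Small disagreement:** The notch's middle measured about 0.8 mm to one side of the bolt's line (limit 4.5 mm), which is within the clearance and the camera calibration. No check failed.

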